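Set the cake board's red spot under the spike of a turret press

TASK

On the small grey press, turn the three-armed turret one click so that the steel spike with the red cap points down over the middle of the bed. Draw the dark cake board out of its wooden riser, put it down flat and let go of it clear of the turret, then take it by its mint handle and slide it along the bed until the red spot lies right under the spike's point, and leave it there flat on the bed. Do not lift the board once it is in under the turret, and leave the bowls, cup and jar where they are.

Things in the scene. Friction and masses are not known exactly. Their poses are not given: they have to be found in the camera images.
- press: Fixed grey press. Origin on the counter (z = 0) under the axis of its round post (34 mm diameter). Its x axis runs from the post along the bed to the bed's open end, z up. Bed: flat and smooth, top 20 mm above the counter, from x = -50 to +240 mm, 110 mm wide (y -55 to +55).
- tool_place (a point): Where the point of the tool in use stands: 75 mm from the post's axis over the bed's middle line (press x = 75 mm, y = 0), 46 mm above the counter, 26 mm above the bed, 10 mm above a board lying on the bed. Axes as the press.
- turret (a joint): Lilac turret on the post, rad, growing counterclockwise seen from above about the post's axis. Clicks (spring detents) at 0 (white round stamp over the bed; start), 1.047 (spike over the bed) and 2.094 (blue square stamp); let go within 0.35 of a click it springs into it. About 0.2 N m turns it over. Stops at -0.12 and 2.21.
- turret_hub (a point): On the turret's axis, top of its hub, 106 mm above the counter. Hub 92 mm diameter, 16 mm thick. Three arms, 14 mm wide, 60 degrees apart, reach 85 mm from the axis at the hub's height; a tool hangs from each at 75 mm from the axis, down to 46 mm above the counter.
- turret_grip (a point): On the turret's axis, 126 mm above the counter: middle of the dark upright grip bar on the hub. Bar 84 mm long, 16 mm wide, its top 142 mm above the counter. Orientation is the turret's: the press's turned by the joint value about z. The bar's long direction lies 1.047 rad counterclockwise of this frame's x axis.
- spike_tip (a point): Point of the steel spike (10 mm thick, tapering to the point), 75 mm from the turret's axis, 46 mm above the counter. A red cap 12 mm across sits on its arm straight above the point.
- board: Loose dark wood cake board, about 160 g. Origin: centre of the underside of its main rectangle, 130 mm (x) by 60 mm (y) by 16 mm thick. A tab 30 mm wide and 16 mm thick continues from x = -65 to -121 mm and carries the mint handle. Board x points away from the handle, towards the end with the red spot; z up.
- mark (a point): Red spot, 12 mm diameter, with white cross lines, on the board's top face (16 mm above its underside) at board x = +35 mm, y = 0.
- handle (a point): Middle of the mint handle, at board x = -93 mm, y = 0, 32 mm above the board's underside. An upright bar 44 mm long (board x), 18 mm wide (board y), rising from the tab's top (16 mm) to 47 mm above the board's underside.
- riser: Fixed wooden shelf, 100 mm deep (x), 150 wide, 82 high; origin on the counter under its centre. Open at front (-x) and back; space under the roof 126 mm wide, 68 high. The board starts flat on the counter, x axis along the riser's -x (to 0.06 rad), tab and handle under the roof, rectangle out in front: draw it 80 mm or more along -x, raised no more than 15 mm, before lifting.
- bowls: Bystander: nested trio of plastic bowls, lilac outside, 156 mm across, 80 mm high, origin under its centre.
- cup: Bystander: steel measuring cup, 76 mm across, 65 mm high, side handle reaching 68 mm from its axis along its x; origin under its centre.
- jar: Bystander: glass jar with a brass-coloured twist cap, 72 mm diameter, 105 mm high, origin under its centre.
Things that resemble listed ones, but are neither listed nor needed, are in the scene too. There is more than one size of the board; the job needs the middle-sized.

How it is judged:
By the outcome, as a careful person would: the job done as asked, in the order asked, and still so for the second after the job is handed in, with the robot touching nothing.
It also fails if it takes over 58 s, if anything falls off the work surface, if the arm or the gripper's body presses on something with over 40 N, if the wrist force passes 120 N, or if a joint passes its speed limit or range.

ROBOT

A 6-joint arm with a two-finger parallel gripper is mounted at the origin on the work surface. World frame = base frame: x ahead of the robot, y to its left, z up, the work surface at z = 0. Lengths are in m, angles in rad, forces in N, time in s.
With the tool pointing down it reaches from about 0.325 to 0.775 m from the base axis. Payload 5.5 kg.
Tool frame: the origin (TCP) lies at the very end of the fingers, on their centre line; the grasp point (between the pads) lies manip.grip_point_offset behind it (manip.grip_point_offset is the distance from the TCP to the grasp point, in m); z points along the fingers, y is the line along which they close (so a half turn about z gives the same grasp; the last joint's range is limited). The gripper opens to 85 mm and grips with 20 to 120 N. Pads are 22 mm wide; open, the fingers measure 114 mm over their backs; the gripper's body (76 mm by 85 mm) begins 54 mm behind the grasp point. The pads swing forward as they close: fully open they stand 13 mm farther back than shut.
Start: joints at [-1.23, 0.091, 1.231, -0, 1.82, -0.057], TCP at [0.232, -0.553, 0.209] pointing down, gripper open.
Joint ranges: [-2.87, 2.87], [-0.86, 2.18], [0.17, 2.46], [-1.51, 4.65], [0.06, 2.69], [-2.65, 2.65]. Speed limits (rad/s): [2.57, 2.57, 3.01, 3.14, 3.14, 3.14].

INTERFACE

Orientations are given as a rotation vector (axis times angle).
In Python, from plant import manip gives the robot as it stands. The module is installed in compiled form; this text tells all that it offers.
- The arm moves only by the tool move_arm, never from a script. Its argument "plan" is a list of rows, each a list of 6 numbers: the shift along the tool's x, y, z in m, then the turn, a rotation vector about the tool's x, y, z in rad. In form: [[x, y, z, rx, ry, rz], ...]. A call has 1 to 8 rows; each row shifts and turns the commanded pose from where the row before left it, along the tool's axes as they then stand; what a row does not reach is not made up. A row lasts 1/8 s, in which the tool goes at most 62.5 mm and 10.7 degrees, less where a joint would pass 70% of its speed; a pose out of reach is approached as far as the arm can. A call is refused whole if a number of a shift passes 0.0625 or a number of a turn 0.188, either way. A call with a gripper value outside its range is refused whole. "jaw" is the opening, from 0 (shut) to 1 (fully open), set as the call begins (left out, the last holds). The fingers move at their own pace and stop on an object; "squeeze" is the grip in N (left out, the last holds). Time passes only in rows, so rows that do not move let the fingers close. It gives the time, the measured TCP pose, the force, the opening and the grip force at its end, in the units of the state.
- manip.observe(): the state, without advancing time (a new reading comes with each control period).
- manip.snapshot(name): name is "side" or "top"; returns the picture (480x640x3 uint8, blue, green, red); there is no depth.
- manip.camera_model(name): a dict with "camera_matrix" (3x3 intrinsics, pixels), "distortion" ([k1, k2, p1, p2, k3] as OpenCV has them; the pictures are not rectified), "eye" and "orientation" of the camera in the world. Camera axes: x right, y up, looking along -z (the intrinsics and any distortion apply to the point x, -y, -z); pixel columns grow to the right and rows downward; lengths in m; the calibration is good to about 2 mm. A picture is of the moment at which its call begins. camera_model takes no time and is no camera call.
- manip.close_job(): hands the job in; it is judged then, once.
Trained networks look in the newest picture that a camera, given by its name, has taken for a name from the list of things; names that differ only in an ending like _2 or _b are one class to them, and where a whole thing is asked for, a point or a joint stands for the part that bears it (a point fixed in the world has none). Each returns a list of dicts, best first, with "p" (0 to 1); they miss things now and then, are a little off and sometimes report something else, mostly with a low value. They report only what shows in the picture. A call takes as long as a camera call. They do not tell look-alikes from the thing itself.
- manip.spot_in(label, camera): "bbox" ([left, top, right, bottom] in pixels, round what is visible of it).
- manip.spot_point(label, camera): "pixel" ([column, row] in pixels: a listed point, or the origin of a listed thing).
The state is a dict: "clock": time; "joints": joint angles; "qvel": joint speeds; "effort": joint torques, N m; "ee_pos": TCP position; "tool_rot": TCP orientation; "wrist_force": force on the tool from outside, world axes, zero at the start; "wrist_torque": the same for the moment, N m; "finger_gap": finger opening in m; "gripper_force": force on a finger pad.
Only numpy, scipy, OpenCV 4.12 (cv2) and the standard library are available. Lean on these libraries where they do the work, as an engineer would, in place of code of your own. Each camera call takes 0.05 s, during which the arm holds its last target. There are 200 camera calls.

## Working session

There is one attempt and no reset: what is moved stays moved. The work goes in short steps, Python scripts to look and compute and a tool call to move; the robot and the scene stay as the last step left them, time stands still between calls to the robot, and variables do not carry over. Pictures are saved under pics/ and viewed, at most 10 in all, crops included, and the job is handed in when it is done.

Besides the shell and the picture viewer there is one more tool, called after "Request:" by a JSON object that holds its "op" and its "data", one argument or row to a line. move_arm: Moves the arm, as the interface text tells. Its arguments: {"type":"object","properties":{"plan":{"type":"array","items":{"type":"array","items":{"type":"number"}}},"jaw":{"type":"number"},"squeeze":{"type":"number"}},"required":["plan"]}

```bash
mkdir -p pics
cat > h.py <<'E'
import numpy as np,cv2
from scipy.spatial.transform import Rotation as R
from plant import manip
def cam(n):
    c=manip.camera_model(n); o=np.array(c["orientation"],float)
    if o.shape==(3,): M=R.from_rotvec(o).as_matrix()
    elif o.shape==(4,): M=R.from_quat(o).as_matrix()
    else: M=o
    return np.array(c["camera_matrix"],float),np.array(c["distortion"],float),np.array(c["eye"],float),M
def ray(n,px):
    K,D,e,M=cam(n)
    u=cv2.undistortPoints(np.array([[px]],float),K,D)[0,0]
    return e,M@np.array([u[0],-u[1],-1.])
def atz(n,px,z):
    e,d=ray(n,px); return e+d*(z-e[2])/d[2]
def proj(n,P):
    K,D,e,M=cam(n); q=(np.atleast_2d(P)-e)@M; q=q*[1,-1,-1]
    return cv2.projectPoints(q,np.zeros(3),np.zeros(3),K,D)[0][:,0]
E
python3 - <<'E'
from h import *
for n in("top","side"):
    print(n,manip.camera_model(n))
    cv2.imwrite(f"pics/{n}0.png",manip.snapshot(n))
Z=dict(press=0,tool_place=.046,turret_hub=.106,turret_grip=.126,spike_tip=.046,board=0,mark=.016,handle=.032,riser=0,bowls=0,cup=0,jar=0)
for l in Z:
    for n in("top","side"):
        for r in manip.spot_point(l,n)[:4]:
            print(l,n,np.round(r["pixel"]),round(r["p"],2),np.round(atz(n,r["pixel"],Z[l]),3))
print(manip.observe(),manip.grip_point_offset)
E
```

```text
top {'camera_matrix': array([[461.89103287,   0.        , 320.52643742],
       [  0.        , 461.89103287, 239.33908601],
       [  0.        ,   0.        ,   1.        ]]), 'distortion': array([-0.00370436,  0.        ,  0.        ,  0.        ,  0.        ]), 'eye': array([0.42900267, 0.02271418, 1.10893235]), 'orientation': array([ 0.05546707, -0.05570815, -1.54723734])}
side {'camera_matrix': array([[475.60224143,   0.        , 316.07652592],
       [  0.        , 475.60224143, 243.3718623 ],
       [  0.        ,   0.        ,   1.        ]]), 'distortion': array([0.02922074, 0.        , 0.        , 0.        , 0.        ]), 'eye': array([0.03661128, 0.65784327, 0.64263916]), 'orientation': array([ 0.40050283, -1.20952363, -2.20961406])}
press top [465. 224.] 0.76 [ 0.553 -0.324  0.   ]
press side [392. 222.] 0.78 [ 0.554 -0.342  0.   ]
tool_place top [442. 223.] 0.6 [ 0.549 -0.256  0.046]
tool_place side [375. 221.] 0.91 [ 0.549 -0.246  0.046]
turret_hub top [481. 221.] 0.77 [ 0.548 -0.326  0.106]
turret_hub side [395. 191.] 0.82 [ 0.542 -0.316  0.106]
turret_grip top [488. 
[... 1589 characters left out ...]
0.   ]
{'clock': 1.3, 'joints': array([-1.22967823e+00,  9.11202794e-02,  1.23067910e+00,  2.21025579e-05,
        1.81981990e+00, -5.66870723e-02]), 'qvel': array([ 0.00068644, -0.00030301,  0.00062035, -0.00017905, -0.00086482,
        0.00108   ]), 'effort': array([-2.05843969e-05, -4.58464873e+01, -4.18088722e+01,  3.26347163e-05,
        8.72001965e-04,  1.67990737e-05]), 'ee_pos': array([ 0.23245504, -0.55315644,  0.20927488]), 'tool_rot': array([-3.07962254e+00, -6.20761402e-01, -2.73800647e-05]), 'wrist_force': array([-0.53820168, -0.68285119,  0.26228201]), 'wrist_torque': array([-0.04484127,  0.01843338,  0.0323271 ]), 'gripper_force': 0.0, 'finger_gap': 0.08507989730064242} 0.0187
```

View pics/top0.png

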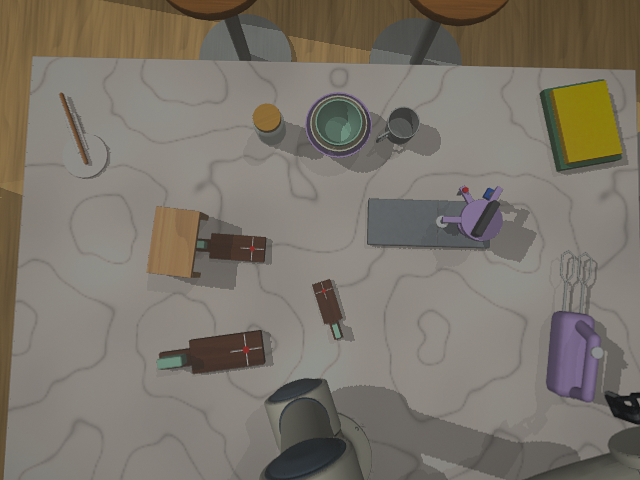

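View pics/side0.png

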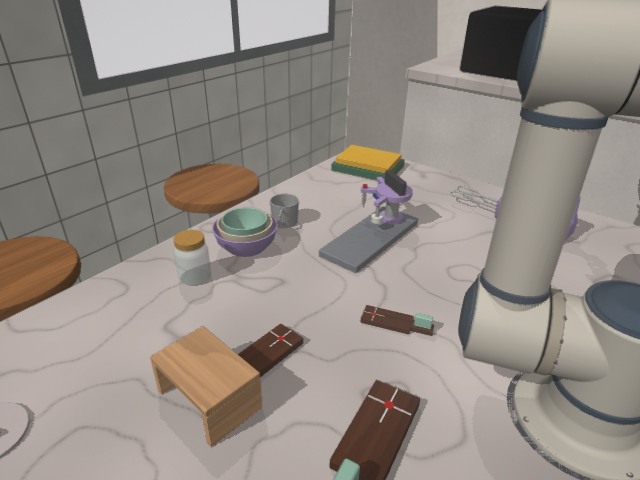

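The top view shows the press bed from (368,198) to (490,249), with the turret hub at about (481,220). The spike's red cap is at (464,190) and the white stamp at (441,222). The middle board is in the riser with its spot at (252,249). The side view agrees, and the small and large boards lie loose.

Run:
```python
from h import *
im=cv2.imread("pics/top0.png")
a=cv2.resize(im[170:270,355:520],None,fx=4.8,fy=3*1.6,interpolation=cv2.INTER_CUBIC)[:,:800]
cv2.imwrite("pics/crop1.png",a[:, :])
hsv=cv2.cvtColor(im,cv2.COLOR_BGR2HSV)
print("bed",im[230,390],hsv[230,390],"table",im[265,400],"board",im[245,222],hsv[245,222],"bar",im[220,486])
# bed: dark greyish
g=cv2.cvtColor(im,cv2.COLOR_BGR2GRAY)
m=((g<120)).astype(np.uint8); m[:, :350]=0;m[:,436:]=0;m[:185]=0;m[260:]=0
n,l,s,_=cv2.connectedComponentsWithStats(m);k=1+s[1:,4].argmax()
# edges: per column top/bottom
cols=range(374,432,2);T=[];B=[]
for c in cols:
    r=np.where(l[:,c]==k)[0];T.append(atz("top",[c,r.min()-.5],.02));B.append(atz("top",[c,r.max()+.5],.02))
T=np.array(T);B=np.array(B)
pt=np.polyfit(T[:,1],T[:,0],1);pb=np.polyfit(B[:,1],B[:,0],1);print("edges x(y)",pt,pb)
E_=[atz("top",[np.where(l[r]==k)[0].min()-.5,r],.02) for r in range(205,240,3)];E_=np.array(E_);print("end y",E_[:,1].round(4),E_[:,0].round(3))
# board rect
m=((g<75)).astype(np.uint8);m[:, :214]=0;m[:,272:]=0;m[:228]=0;m[270:]=0
cs,_=cv2.findContours(m,cv2.RETR_EXTERNAL,cv2.CHAIN_APPROX_NONE);c=max(cs,key=cv2.contourArea)
bx=cv2.boxPoints(cv2.minAreaRect(c));print("board",bx.round(1).tolist(),[atz("top",p,.016).round(4).tolist() for p in bx])
# red spots
hm=(((hsv[...,0]<6)|(hsv[...,0]>174))&(hsv[...,1]>150)&(hsv[...,2]>90)).astype(np.uint8)
n,l,s,ce=cv2.connectedComponentsWithStats(hm)
for i in range(1,n):
    if s[i,4]>4: print(ce[i].round(1),s[i,4],atz("top",ce[i],.016).round(4),atz("top",ce[i],.11).round(4))
```

```text
bed [100  99  95] [ 96  13 100] table [131 137 143] board [43 50 62] [11 78 62] bar [64 63 63]
edges x(y) [0.00970854 0.60939957] [0.01290798 0.4926575 ]
end y [-0.0863 -0.084  -0.0842 -0.0843 -0.0844 -0.0845 -0.0846 -0.0847 -0.0848
 -0.0849 -0.0851 -0.0852] [0.591 0.584 0.576 0.569 0.562 0.555 0.548 0.541 0.533 0.526 0.519 0.512]
board [[212.1999969482422, 258.3999938964844], [214.0, 232.60000610351562], [266.0, 236.39999389648438], [264.1000061035156, 262.1000061035156]] [[0.4557, 0.2786, 0.016], [0.5169, 0.2766, 0.016], [0.5109, 0.153, 0.016], [0.4498, 0.1555, 0.016]]
[465.  189.3] 22 [ 0.6347 -0.3195  0.016 ] [ 0.617 -0.29   0.11 ]
[251.7 248.3] 17 [0.4817 0.1859 0.016 ] [0.4772 0.1719 0.11  ]
[323.4 290.7] 10 [0.3857 0.0139 0.016 ] [0.3894 0.0147 0.11  ]
[245.5 349.4] 34 [0.2455 0.1926 0.016 ] [0.2613 0.1779 0.11  ]
```

View pics/crop1.png

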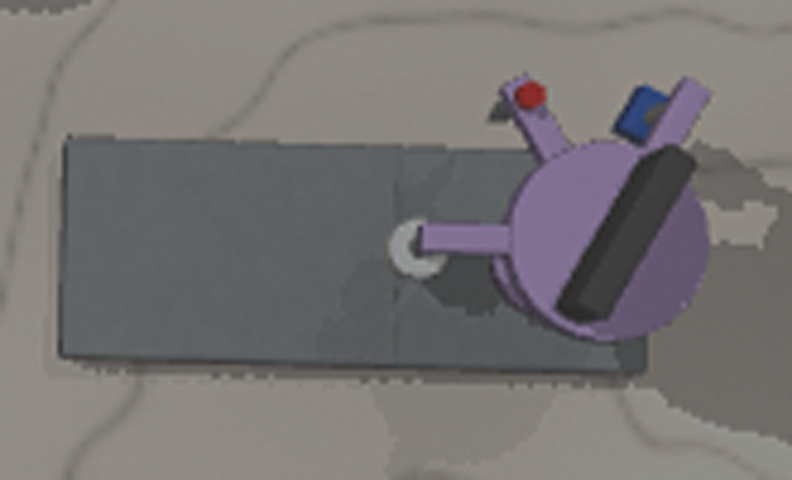

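The crop shows the bed end at column 368 and the red cap at (465,189). The grip bar runs at the expected 60° to the bed. I put the press origin at about (0.551, -0.327), with its x axis along world (0.011, 1).

```bash
cat >> h.py <<'E'
def go(P,xang=None):
    """remaining shift in the tool's present axes, and turn about tool z to bring tool x to xang (deg)"""
    s=manip.observe(); M=R.from_rotvec(s["tool_rot"]).as_matrix()
    d=M.T@(np.array(P)-s["ee_pos"]); a=np.degrees(np.arctan2(M[1,0],M[0,0]))
    print("t",round(s["clock"],2),"pos",s["ee_pos"].round(4),"xang",a.round(2),"tilt",M[:,2].round(4),"j",s["joints"].round(2),"F",s["wrist_force"].round(1),"gap",round(s["finger_gap"],4))
    print("shift",d.round(4),"rz",None if xang is None else round(-np.radians((xang-a+180)%360-180),4))
PO=np.array([.551,-.3265]);PX=np.array([.011,1.]);PX/=np.linalg.norm(PX);PY=np.array([-PX[1],PX[0]])
def press(x,y,z): return np.r_[PO+x*PX+y*PY,z]
E
python3 - <<'E'
from h import *
px=[(368.75,198.5),(367.5,243.96),(489.6,247.7)]
for p in px: print(atz("top",p,.02).round(4))
print("line",atz("top",[355+402/4.8,170+147/4.8],.02),atz("top",[355+395/4.8,170+360/4.8],.02))
print("hub",atz("top",[355+609/4.8,170+240/4.8],.106))
q=[proj("top",press(x,y,.02))[0].round(1).tolist() for x,y in((240,55),(240,-55),(-50,55)) for x,y in[(x/1e3,y/1e3)]];print(q)
print(proj("top",press(0,0,.142)),proj("top",press(0,0,.106)))
go([.551,-.3265,.209],-30.6)
E
```

```text
[ 0.6064 -0.089   0.02  ]
[ 0.498  -0.0877  0.02  ]
[ 0.4958 -0.3763  0.02  ]
line [ 0.60518436 -0.25563254  0.02      ] [ 0.49935063 -0.25267062  0.02      ]
hub [ 0.55074786 -0.32812828  0.106     ]
[[366.7, 243.7], [368.0, 197.6], [489.4, 247.8]]
[[487.06858932 217.93856557]] [[481.13028666 219.86820584]]
t 1.3 pos [ 0.2325 -0.5532  0.2093] xang 22.79 tilt [ 0.  0. -1.] j [-1.23  0.09  1.23  0.    1.82 -0.06] F [-0.5 -0.7  0.3] gap 0.0851
shift [ 3.815e-01 -8.560e-02  3.000e-04] rz 0.9319
```

Request:
{"op": "move_arm", "data": {
  "plan": [
    [0.0477, -0.0107, 0, 0, 0, 0],
    [0.0477, -0.0107, 0, 0, 0, 0],
    [0.0477, -0.0107, 0, 0, 0, 0],
    [0.0477, -0.0107, 0, 0, 0, 0],
    [0.0477, -0.0107, 0, 0, 0, 0],
    [0.0477, -0.0107, 0, 0, 0, 0],
    [0.0477, -0.0107, 0, 0, 0, 0],
    [0.0477, -0.0107, 0, 0, 0, 0]
  ],
  "jaw": 1
}}

```text
clock: 2.3
ee_pos: [0.5523, -0.3254, 0.2094]
tool_rot: [3.079, 0.621, 0.0]
wrist_force: [-0.5, -0.7, 0.2]
finger_gap: 0.0855
gripper_force: 0.0
```

Request:
{"op": "move_arm", "data": {
  "plan": [
    [-0.0017, 0.0021, 0, 0, 0, 0.1864],
    [0, 0, 0, 0, 0, 0.1864],
    [0, 0, 0, 0, 0, 0.1864],
    [0, 0, 0, 0, 0, 0.1864],
    [0, 0, 0, 0, 0, 0.1864],
    [0, 0, 0.03, 0, 0, 0],
    [0, 0, 0.03, 0, 0, 0],
    [0, 0, 0, 0, 0, 0]
  ]
}}

```text
clock: 3.3
ee_pos: [0.549, -0.3282, 0.1459]
tool_rot: [-3.028, 0.829, 0.009]
wrist_force: [-0.7, -0.5, -0.3]
finger_gap: 0.0853
gripper_force: 0.0
```

```bash
sed -i 's/PO=np.array(\[.551,-.3265\])/PO=np.array([.5515,-.328])/' h.py
python3 - <<'E'
from h import *
go(press(0,0,.113),-30.6)
a=manip.snapshot("top")[150:270,400:560];b=manip.snapshot("side")[90:270,300:480]
cv2.imwrite("pics/c2.png",np.hstack([cv2.resize(a,(400,300)),cv2.resize(b,(400,300))]))
E
```

```text
t 3.3 pos [ 0.549  -0.3282  0.1459] xang -30.61 tilt [-0.0051  0.0034 -1.    ] j [-0.59  0.2   1.22  0.    1.72  1.51] F [-0.7 -0.5 -0.3] gap 0.0853
shift [ 0.0023 -0.0014  0.0328] rz -0.0002
```

View pics/c2.png

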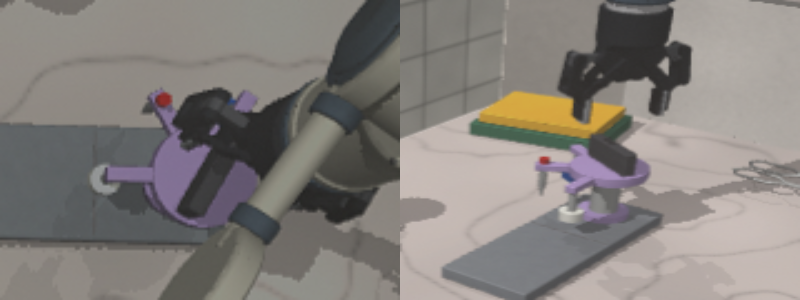

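The fingers straddle the dark bar, and the turret is still at the white stamp. Next I go down and grip.

Request:
{"op": "move_arm", "data": {
  "plan": [
    [0.0023, -0.0014, 0.0165, 0, 0, 0],
    [0, 0, 0.0165, 0, 0, 0],
    [0, 0, 0, 0, 0, 0]
  ]
}}

```text
clock: 3.78
ee_pos: [0.552, -0.3283, 0.1135]
tool_rot: [-3.029, 0.829, 0.006]
wrist_force: [-0.5, -0.7, -0.5]
finger_gap: 0.0851
gripper_force: 0.0
```

Request:
{"op": "move_arm", "data": {
  "plan": [
    [0, 0, 0, 0, 0, 0],
    [0, 0, 0, 0, 0, 0],
    [0, 0, 0, 0, 0, 0],
    [0, 0, 0, 0, 0, 0],
    [0, 0, 0, 0, 0, 0],
    [0, 0, 0, 0, 0, 0]
  ],
  "jaw": 0,
  "squeeze": 40
}}

```text
clock: 4.53
ee_pos: [0.5532, -0.329, 0.1169]
tool_rot: [3.03, -0.829, 0.001]
wrist_force: [-0.1, 0.5, 2.9]
finger_gap: 0.0143
gripper_force: 39.2
```

Request:
{"op": "move_arm", "data": {
  "plan": [
    [0, 0, -0.001, 0, 0, -0.15],
    [0, 0, 0, 0, 0, -0.15],
    [0, 0, 0, 0, 0, -0.15],
    [0, 0, 0, 0, 0, -0.15],
    [0, 0, 0, 0, 0, -0.15],
    [0, 0, 0, 0, 0, -0.15],
    [0, 0, 0, 0, 0, -0.147],
    [0, 0, 0, 0, 0, 0]
  ]
}}

```text
clock: 5.52
ee_pos: [0.5532, -0.3277, 0.1169]
tool_rot: [-3.037, -0.796, -0.0]
wrist_force: [0.0, 5.9, 1.6]
finger_gap: 0.0142
gripper_force: 39.4
```

Run:
```python
from h import *
go(press(0,0,.113),29.4)
```

```text
t 5.53 pos [ 0.5532 -0.3277  0.1169] xang 29.36 tilt [-4.0e-04  2.2e-03 -1.0e+00] j [-0.59  0.21  1.26  0.    1.67  0.47] F [0.  5.9 1.6] gap 0.0142
shift [-0.0016 -0.0006  0.0039] rz -0.0007
```

Request:
{"op": "move_arm", "data": {
  "plan": [
    [0, 0, 0, 0, 0, 0],
    [0, 0, 0, 0, 0, 0],
    [0, 0, 0, 0, 0, 0],
    [0, 0, 0, 0, 0, 0],
    [0, 0, -0.03, 0, 0, 0],
    [0, 0, -0.04, 0, 0, 0],
    [0, 0, -0.04, 0, 0, 0]
  ],
  "jaw": 1
}}

```text
clock: 6.4
ee_pos: [0.5528, -0.329, 0.2283]
tool_rot: [-3.039, -0.796, 0.0]
wrist_force: [-0.3, 0.9, 0.2]
finger_gap: 0.0854
gripper_force: 0.0
```

Run:
```python
from h import *
b=manip.snapshot("side");a=manip.snapshot("top")
cv2.imwrite("pics/c3.png",np.hstack([cv2.resize(a[150:270,400:560],(400,300)),cv2.resize(b[90:270,300:480],(400,300))]))
for c in("top","side"):
  for l,z in(("spike_tip",.046),("board",0),("mark",.016),("handle",.032),("riser",0)):
    print(c,l,[(np.round(r["pixel"],1).tolist(),round(r["p"],2),atz(c,r["pixel"],z).round(4).tolist()) for r in manip.spot_point(l,c)[:3]])
go([.484,.235,.21],0)
```

```text
top spike_tip [([439.7, 222.6], 0.77, [0.5497, -0.2514, 0.046])]
top board [([230.5, 352.8], 0.95, [0.2339, 0.2303, 0.0]), ([325.7, 300.4], 0.76, [0.3622, 0.0078, 0.0]), ([237.9, 246.3], 0.66, [0.4865, 0.2217, 0.0])]
top mark [([252.2, 248.6], 0.86, [0.481, 0.1847, 0.016]), ([243.2, 348.3], 0.75, [0.2478, 0.198, 0.016])]
top handle [([196.2, 245.9], 0.87, [0.4836, 0.3133, 0.032]), ([336.9, 328.5], 0.84, [0.3004, -0.019, 0.032]), ([171.9, 361.9], 0.6, [0.2159, 0.358, 0.032])]
top riser [([187.1, 247.7], 0.95, [0.4804, 0.3436, 0.0])]
side spike_tip [([377.1, 220.4], 0.72, [0.548, -0.2524, 0.046])]
side board [([385.1, 321.1], 0.74, [0.3616, 0.0079, 0.0]), ([265.4, 351.5], 0.67, [0.4894, 0.2178, 0.0]), ([376.3, 436.8], 0.58, [0.2366, 0.2399, 0.0])]
side mark [([279.7, 337.7], 0.8, [0.4815, 0.1868, 0.016]), ([386.5, 405.9], 0.71, [0.2485, 0.1931, 0.016]), ([370.7, 315.4], 0.62, [0.3841, 0.0278, 0.016])]
side handle [([380.3, 220.7], 0.55, [0.5528, -0.2777, 0.032])]
side riser [([209.7, 398.1], 0.6, [0.4887, 0.3509, 0.0]), ([389.5, 223.6], 0.57, [0.5528, -0.3293, 0.0])]
t 7.0 pos [ 0.5528 -0.3289  0.2264] xang 29.38 tilt [-1.2e-03  8.0e-04 -1.0e+00] j [-0.59  0.22  1.06  0.    1.86  0.47] F [ 0.4 -0.   0.3] gap 0.0852
shift [ 0.2167 -0.5251  0.0169] rz 0.5128
```

View pics/c3.png

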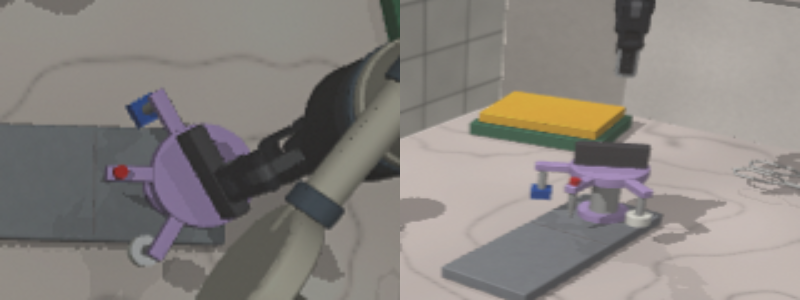

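The red-capped spike now points over the middle of the bed, at top pixel (440,222). Next I fetch the board; its origin is at about (0.483, 0.221), with x at about -92.75°.

Request:
{"op": "move_arm", "data": {
  "plan": [
    [0.022, -0.053, 0, 0, 0, 0],
    [0.022, -0.053, 0, 0, 0, 0],
    [0.022, -0.053, 0, 0, 0, 0],
    [0.022, -0.053, 0, 0, 0, 0],
    [0.022, -0.053, 0, 0, 0, 0],
    [0.022, -0.053, 0, 0, 0, 0],
    [0.022, -0.053, 0, 0, 0, 0],
    [0.022, -0.053, 0, 0, 0, 0]
  ]
}}

```text
clock: 8.0
ee_pos: [0.4978, 0.1286, 0.2273]
tool_rot: [3.039, 0.796, 0.001]
wrist_force: [1.1, -0.9, -0.2]
finger_gap: 0.0854
gripper_force: 0.0
```

Request:
{"op": "move_arm", "data": {
  "plan": [
    [0.0218, -0.0526, 0, 0, 0, 0],
    [0.0218, -0.0526, 0, 0, 0, 0],
    [0, 0, 0, 0, 0, -0.1683],
    [0, 0, 0, 0, 0, -0.1683],
    [0, 0, 0.02, 0, 0, -0.1683],
    [0, 0, 0.02, 0, 0, -0.1683],
    [0, 0, 0.02, 0, 0, -0.1683],
    [0, 0, 0.02, 0, 0, -0.1683]
  ]
}}

```text
clock: 9.0
ee_pos: [0.4846, 0.2399, 0.1465]
tool_rot: [-2.268, -2.174, 0.0]
wrist_force: [0.5, -0.4, -0.9]
finger_gap: 0.0854
gripper_force: 0.0
```

Run:
```python
from h import *
go([.484,.24,.03],87.25)
b=manip.snapshot("side");a=manip.snapshot("top")
cv2.imwrite("pics/c4.png",np.hstack([cv2.resize(a[190:310,150:310],(400,300)),cv2.resize(b[250:460,120:400],(400,300))]))
```

```text
t 9.0 pos [0.4846 0.2399 0.1465] xang 87.56 tilt [-1.e-04 -1.e-04 -1.e+00] j [ 0.4  -0.07  1.51 -0.    1.71  0.44] F [ 0.5 -0.4 -0.9] gap 0.0854
shift [ 1.000e-04 -6.000e-04  1.165e-01] rz 0.0054
```

View pics/c4.png

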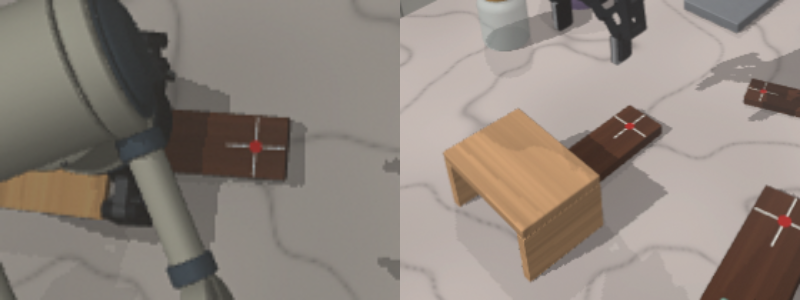

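The gripper is over the middle board, which lies undisturbed with its spot at (252,249). I go down around it.

Request:
{"op": "move_arm", "data": {
  "plan": [
    [0, -0.0006, 0.045, 0, 0, 0.0054],
    [0, 0, 0.045, 0, 0, 0],
    [0, 0, 0.03, 0, 0, 0],
    [0, 0, 0.0175, 0, 0, 0],
    [0, 0, 0, 0, 0, 0]
  ]
}}

```text
clock: 9.72
ee_pos: [0.4838, 0.2397, 0.0093]
tool_rot: [-2.281, -2.159, 0.002]
wrist_force: [-0.3, 0.7, 0.3]
finger_gap: 0.0855
gripper_force: 0.0
```

Request:
{"op": "move_arm", "data": {
  "plan": [
    [0, 0, 0, 0, 0, 0],
    [0, 0, 0, 0, 0, 0],
    [0, 0, 0, 0, 0, 0],
    [0, 0, 0, 0, 0, 0]
  ],
  "jaw": 0,
  "squeeze": 50
}}

```text
clock: 10.22
ee_pos: [0.4843, 0.24, 0.0102]
tool_rot: [2.28, 2.161, 0.001]
wrist_force: [1.3, -0.4, 0.6]
finger_gap: 0.0122
gripper_force: 0.0
```

Run:
```python
from h import *
go([.484,.24,.009],87.25)
b=manip.snapshot("side");a=manip.snapshot("top")
cv2.imwrite("pics/c5.png",np.hstack([cv2.resize(a[190:310,150:310],(400,300)),cv2.resize(b[270:420,150:350],(400,300),interpolation=cv2.INTER_CUBIC)]))
```

```text
t 10.22 pos [0.4843 0.24   0.0102] xang 86.92 tilt [ 6.e-04  2.e-04 -1.e+00] j [ 0.4  -0.01  1.69 -0.    1.46  0.45] F [ 1.3 -0.4  0.6] gap 0.0122
shift [-0.     -0.0003  0.0012] rz -0.0057
```

View pics/c5.png

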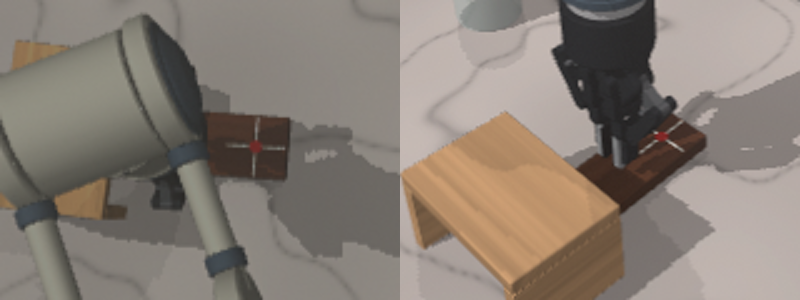

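The fingers closed over the board's top instead of around it, so open pads stand higher than I assumed. I raise, open, and feel for the counter.

Request:
{"op": "move_arm", "data": {
  "plan": [
    [0, 0, -0.03, 0, 0, 0],
    [0, 0, 0, 0, 0, 0],
    [0, 0, 0, 0, 0, 0],
    [0, 0, 0, 0, 0, 0],
    [0, 0, 0, 0, 0, 0],
    [0, 0, 0.03, 0, 0, 0],
    [0, 0, 0.004, 0, 0, 0],
    [0, 0, 0, 0, 0, 0]
  ],
  "jaw": 1
}}

```text
clock: 11.32
ee_pos: [0.4839, 0.2398, 0.0056]
tool_rot: [-2.28, -2.161, 0.001]
wrist_force: [-0.3, 0.8, 0.1]
finger_gap: 0.0851
gripper_force: 0.0
```

Request:
{"op": "move_arm", "data": {
  "plan": [
    [0, 0, 0.004, 0, 0, 0],
    [0, 0, 0, 0, 0, 0]
  ]
}}

```text
clock: 11.58
ee_pos: [0.4844, 0.24, 0.0022]
tool_rot: [2.28, 2.161, 0.001]
wrist_force: [-0.1, -0.1, -0.2]
finger_gap: 0.0855
gripper_force: 0.0
```

Request:
{"op": "move_arm", "data": {
  "plan": [
    [0, 0, 0.004, 0, 0, 0],
    [0, 0, 0, 0, 0, 0]
  ]
}}

```text
clock: 11.82
ee_pos: [0.4839, 0.2398, -0.0025]
tool_rot: [-2.28, -2.161, 0.001]
wrist_force: [-0.9, 0.2, 0.3]
finger_gap: 0.0852
gripper_force: 0.0
```

Request:
{"op": "move_arm", "data": {
  "plan": [
    [0, 0, 0, 0, 0, 0],
    [0, 0, 0, 0, 0, 0],
    [0, 0, 0, 0, 0, 0],
    [0, 0, 0, 0, 0, 0]
  ],
  "jaw": 0,
  "squeeze": 50
}}

```text
clock: 12.32
ee_pos: [0.4841, 0.2399, -0.0022]
tool_rot: [2.28, 2.161, -0.0]
wrist_force: [0.1, -0.8, 0.1]
finger_gap: 0.0122
gripper_force: 0.0
```

Request:
{"op": "move_arm", "data": {
  "plan": [
    [0, 0, 0, 0, 0, 0],
    [0, 0, 0, 0, 0, 0]
  ]
}}

```text
clock: 12.58
ee_pos: [0.4841, 0.2399, -0.0022]
tool_rot: [-2.28, -2.161, -0.0]
wrist_force: [0.4, 0.2, -0.7]
finger_gap: 0.0001
gripper_force: 0.0
```

Run:
```python
from h import *
go([.484,.24,.009],87.25)
b=manip.snapshot("side");a=manip.snapshot("top")
cv2.imwrite("pics/c6.png",np.hstack([cv2.resize(a[190:310,150:310],(300,225)),cv2.resize(b[280:400,180:320],(500,429),interpolation=cv2.INTER_CUBIC)[:225] if 0 else cv2.resize(b[300:372,200:320],(375,225),interpolation=cv2.INTER_CUBIC)]))
print(proj("side",manip.observe()["ee_pos"]), proj("side",[.484,.24,.016]))
```

```text
t 12.57 pos [ 0.4841  0.2399 -0.0022] xang 86.93 tilt [ 0.  0. -1.] j [ 0.4  -0.    1.71  0.    1.44  0.45] F [ 0.4  0.2 -0.7] gap 0.0001
shift [ 0.0001 -0.0001 -0.0112] rz -0.0055
[[259.08375336 360.78038695]] [[258.60038873 353.59349496]]
```

View pics/c6.png

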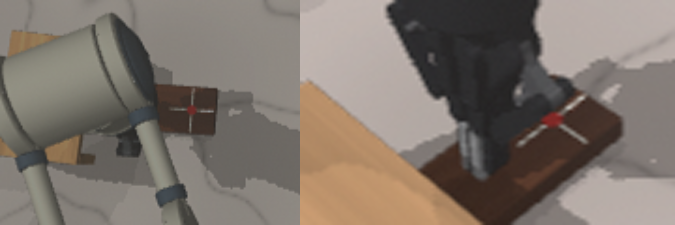

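The shut fingers stand on the middle of the board's top with no force at TCP z = -2 mm, so the tips end higher than the reading says. I feel for contact downward.

Request:
{"op": "move_arm", "data": {
  "plan": [
    [0, 0, 0.003, 0, 0, 0],
    [0, 0, 0, 0, 0, 0]
  ]
}}

```text
clock: 12.92
ee_pos: [0.4839, 0.2398, -0.0057]
tool_rot: [-2.28, -2.161, 0.001]
wrist_force: [0.4, 0.5, 0.3]
finger_gap: -0.0002
gripper_force: 0.0
```

Request:
{"op": "move_arm", "data": {
  "plan": [
    [0, 0, 0.003, 0, 0, 0],
    [0, 0, 0, 0, 0, 0]
  ]
}}

```text
clock: 13.18
ee_pos: [0.4842, 0.2399, -0.006]
tool_rot: [2.28, 2.161, 0.0]
wrist_force: [-6.3, -3.8, 12.0]
finger_gap: -0.0
gripper_force: 6.1
```

Request:
{"op": "move_arm", "data": {
  "plan": [
    [0, 0, -0.03, 0, 0, 0],
    [0, 0, 0, 0, 0, 0],
    [0, 0, 0, 0, 0, 0],
    [0, 0, 0, 0, 0, 0],
    [0, 0, 0, 0, 0, 0],
    [0, 0, 0.03, 0, 0, 0],
    [0, 0, 0.01, 0, 0, 0],
    [0, 0, 0, 0, 0, 0]
  ],
  "jaw": 1
}}

```text
clock: 14.18
ee_pos: [0.4833, 0.2396, -0.0193]
tool_rot: [-2.28, -2.161, 0.004]
wrist_force: [-0.4, -0.2, 0.4]
finger_gap: 0.0855
gripper_force: 0.0
```

Request:
{"op": "move_arm", "data": {
  "plan": [
    [0, 0, 0.005, 0, 0, 0],
    [0, 0, 0, 0, 0, 0]
  ]
}}

```text
clock: 14.42
ee_pos: [0.4844, 0.24, -0.0228]
tool_rot: [2.28, 2.161, 0.001]
wrist_force: [0.2, -0.5, 0.1]
finger_gap: 0.0854
gripper_force: 0.0
```

Request:
{"op": "move_arm", "data": {
  "plan": [
    [0, 0, 0.002, 0, 0, 0],
    [0, 0, 0, 0, 0, 0],
    [0, 0, 0, 0, 0, 0],
    [0, 0, 0, 0, 0, 0],
    [0, 0, 0, 0, 0, 0]
  ],
  "jaw": 0,
  "squeeze": 50
}}

```text
clock: 15.05
ee_pos: [0.4845, 0.2401, -0.0247]
tool_rot: [2.28, 2.161, 0.001]
wrist_force: [0.5, -0.2, 3.7]
finger_gap: 0.0589
gripper_force: 56.5
```

Request:
{"op": "move_arm", "data": {
  "plan": [
    [0, 0, -0.006, 0, 0, 0],
    [-0.025, 0, 0, 0, 0, 0],
    [-0.03, 0, 0, 0, 0, 0],
    [-0.03, 0, 0, 0, 0, 0],
    [-0.03, 0, 0, 0, 0, 0],
    [-0.03, 0, 0, 0, 0, 0],
    [0, 0, 0, 0, 0, 0]
  ]
}}

```text
clock: 15.92
ee_pos: [0.4757, 0.0935, -0.0199]
tool_rot: [-2.283, -2.158, 0.002]
wrist_force: [-0.1, -0.4, -1.9]
finger_gap: 0.0588
gripper_force: 55.9
```

Run:
```python
from h import *
b=manip.snapshot("side");a=manip.snapshot("top")
cv2.imwrite("pics/c7.png",np.hstack([cv2.resize(a[190:310,180:340],(400,300)),cv2.resize(b[250:430,150:390],(400,300),interpolation=cv2.INTER_CUBIC)]))
for c in("top","side"):
  for l,z in(("mark",.022),("handle",.038),):
    print(c,l,[(np.round(r["pixel"],1).tolist(),round(r["p"],2),atz(c,r["pixel"],z).round(4).tolist()) for r in manip.spot_point(l,c)[:3]])
go(press(.17,0,.02),89.4)
```

```text
top mark [([321.3, 290.8], 0.81, [0.3856, 0.0189, 0.022]), ([242.4, 348.8], 0.73, [0.2476, 0.1989, 0.022]), ([315.5, 252.5], 0.63, [0.475, 0.0346, 0.022])]
top handle [([335.0, 330.0], 0.93, [0.2976, -0.0145, 0.038]), ([174.8, 362.9], 0.74, [0.215, 0.3494, 0.038]), ([466.8, 224.3], 0.52, [0.5481, -0.3167, 0.038])]
side mark [([332.9, 298.9], 0.71, [0.4677, 0.0403, 0.022]), ([387.0, 405.7], 0.62, [0.246, 0.1967, 0.022]), ([284.0, 221.4], 0.61, [0.7513, -0.1304, 0.022])]
side handle [([424.8, 315.7], 0.93, [0.2917, -0.0147, 0.038]), ([289.1, 325.0], 0.85, [0.4745, 0.1679, 0.038])]
t 16.23 pos [ 0.4762  0.0958 -0.0194] xang 86.99 tilt [-3.e-04  1.e-04 -1.e+00] j [ 0.13 -0.14  1.87  0.    1.41  0.18] F [ 0.3 -0.1 -2.2] gap 0.0588
shift [-0.2495  0.0903 -0.0394] rz -0.0421
```

View pics/c7.png

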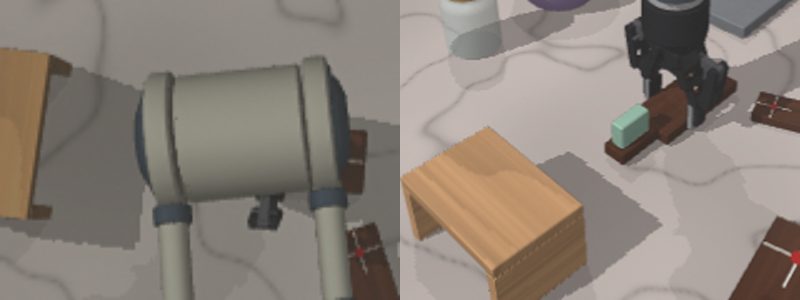

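The board is clear of the riser and held level, with the handle behind. I lift it and carry it to the bed.

Request:
{"op": "move_arm", "data": {
  "plan": [
    [0, 0, -0.03, 0, 0, 0],
    [-0.01, 0.004, -0.035, 0, 0, 0],
    [-0.036, 0.0142, 0, 0, 0, -0.021],
    [-0.036, 0.0142, 0, 0, 0, -0.021],
    [-0.036, 0.0142, 0, 0, 0, 0],
    [-0.036, 0.0142, 0, 0, 0, 0],
    [-0.036, 0.0142, 0, 0, 0, 0],
    [-0.036, 0.0142, 0, 0, 0, 0]
  ],
  "squeeze": 70
}}

```text
clock: 17.23
ee_pos: [0.5608, -0.1334, 0.0456]
tool_rot: [-2.233, -2.209, -0.0]
wrist_force: [0.0, -0.4, -2.4]
finger_gap: 0.0583
gripper_force: 82.0
```

Run:
```python
from h import *
b=manip.snapshot("side");a=manip.snapshot("top")
go(press(.189,0,.0),89.37)
for c in("top","side"):
  for l,z in(("mark",.081),("handle",.097),):
    print(c,l,[(np.round(r["pixel"],1).tolist(),round(r["p"],2),atz(c,r["pixel"],z).round(4).tolist()) for r in manip.spot_point(l,c)[:3]])
```

```text
t 17.32 pos [ 0.561  -0.1356  0.0454] xang 89.19 tilt [-1.0e-04 -1.4e-03 -1.0e+00] j [-0.3   0.06  1.55 -0.    1.53 -0.28] F [-0.7  0.  -2.5] gap 0.0582
shift [-0.0034 -0.0074  0.0454] rz -0.0031
top mark [([323.2, 289.8], 0.87, [0.3903, 0.0149, 0.081]), ([419.2, 214.0], 0.82, [0.5641, -0.1964, 0.081]), ([245.0, 350.4], 0.56, [0.2541, 0.1835, 0.081])]
top handle [([362.6, 213.8], 0.78, [0.5595, -0.0681, 0.097]), ([173.7, 361.3], 0.64, [0.2301, 0.3339, 0.097]), ([337.6, 333.4], 0.56, [0.2977, -0.0182, 0.097])]
side mark [([373.3, 315.8], 0.79, [0.3439, 0.0912, 0.081]), ([376.0, 219.4], 0.63, [0.5225, -0.2014, 0.081]), ([387.0, 404.1], 0.62, [0.2275, 0.2382, 0.081])]
side handle [([426.0, 316.7], 0.97, [0.2641, 0.0519, 0.097]), ([325.6, 232.2], 0.69, [0.5639, -0.0582, 0.097])]
```

Request:
{"op": "move_arm", "data": {
  "plan": [
    [0.0046, -0.0074, 0, 0, 0, -0.003],
    [0, 0, 0.02, 0, 0, 0],
    [0, 0, 0.015, 0, 0, 0],
    [0, 0, 0.007, 0, 0, 0],
    [0, 0, 0.003, 0, 0, 0],
    [0, 0, 0.002, 0, 0, 0],
    [0, 0, 0, 0, 0, 0]
  ]
}}

```text
clock: 18.4
ee_pos: [0.5531, -0.1283, -0.0009]
tool_rot: [2.231, 2.211, 0.0]
wrist_force: [-0.4, 0.0, -1.8]
finger_gap: 0.058
gripper_force: 82.1
```

Request:
{"op": "move_arm", "data": {
  "plan": [
    [0, 0, 0.002, 0, 0, 0],
    [0, 0, 0, 0, 0, 0]
  ]
}}

```text
clock: 18.65
ee_pos: [0.5529, -0.1282, -0.0032]
tool_rot: [2.231, 2.212, 0.0]
wrist_force: [-0.6, -0.2, -2.1]
finger_gap: 0.0583
gripper_force: 82.1
```

Request:
{"op": "move_arm", "data": {
  "plan": [
    [0, 0, 0.002, 0, 0, 0],
    [0, 0, 0, 0, 0, 0]
  ]
}}

```text
clock: 18.9
ee_pos: [0.5532, -0.1283, -0.0045]
tool_rot: [2.23, 2.211, 0.001]
wrist_force: [-0.4, 0.9, 2.7]
finger_gap: 0.0583
gripper_force: 82.5
```

Contact with the bed. I release and rise.

Request:
{"op": "move_arm", "data": {
  "plan": [
    [0, 0, 0, 0, 0, 0],
    [0, 0, 0, 0, 0, 0],
    [0, 0, 0, 0, 0, 0],
    [0, 0, -0.02, 0, 0, 0],
    [0, 0, -0.05, 0, 0, 0],
    [0, 0, -0.05, 0, 0, 0],
    [0, 0, 0, 0, 0, 0]
  ],
  "jaw": 1
}}

```text
clock: 19.77
ee_pos: [0.5558, -0.1291, 0.1227]
tool_rot: [2.224, 2.205, 0.009]
wrist_force: [0.5, -0.6, 0.7]
finger_gap: 0.0854
gripper_force: 0.0
```

```bash
cat >> h.py <<'E'
def red(c,box,z):
    a=manip.snapshot(c);h=cv2.cvtColor(a,cv2.COLOR_BGR2HSV)
    m=(((h[...,0]<7)|(h[...,0]>173))&(h[...,1]>130)&(h[...,2]>70)).astype(np.uint8)
    l,t,r,b=box;mm=np.zeros_like(m);mm[t:b,l:r]=m[t:b,l:r]
    n,_,s,ce=cv2.connectedComponentsWithStats(mm)
    for i in range(1,n):
        if s[i,4]>3: print(c,"red",ce[i].round(1),s[i,4],"z",z,atz(c,ce[i],z).round(4))
E
python3 - <<'E'
from h import *
red("top",(350,170,500,260),.036);red("top",(350,170,500,260),.112);red("side",(300,150,430,280),.036)
for c in("top","side"):
  for l,z in(("mark",.036),("handle",.052),("spike_tip",.046)):
    print(c,l,[(np.round(r["pixel"],1).tolist(),round(r["p"],2),atz(c,r["pixel"],z).round(4).tolist()) for r in manip.spot_point(l,c)[:3]])
go(press(.273,0,.1),89.37)
E
```

```text
side red [378.4 198.2] 13 z 0.036 [ 0.619  -0.3739  0.036 ]
side red [360. 235.] 11 z 0.036 [ 0.5508 -0.1811  0.036 ]
top mark [([411.4, 220.4], 0.8, [0.5545, -0.1878, 0.036]), ([320.9, 288.9], 0.75, [0.3905, 0.0199, 0.036]), ([242.3, 350.0], 0.67, [0.2472, 0.1967, 0.036])]
top handle [([338.0, 330.8], 0.68, [0.2977, -0.0208, 0.052]), ([356.2, 220.1], 0.62, [0.5504, -0.0576, 0.052]), ([174.0, 361.3], 0.57, [0.2213, 0.3471, 0.052])]
top spike_tip []
side mark [([371.1, 313.1], 0.95, [0.376, 0.0419, 0.036]), ([360.3, 234.3], 0.93, [0.5521, -0.1843, 0.036]), ([386.6, 405.1], 0.73, [0.2423, 0.2065, 0.036])]
side handle [([329.5, 251.9], 0.97, [0.5499, -0.0562, 0.052]), ([422.5, 319.2], 0.63, [0.2846, 0.0123, 0.052])]
side spike_tip [([376.1, 219.5], 0.84, [0.5523, -0.2547, 0.046]), ([374.7, 221.0], 0.43, [0.551, -0.246, 0.046])]
t 20.23 pos [ 0.5524 -0.1281  0.1137] xang 89.51 tilt [-1.9e-03  5.0e-04 -1.0e+00] j [-0.29  0.01  1.49 -0.    1.65 -0.28] F [-0.1  0.1  1. ] gap 0.0851
shift [0.073  0.0015 0.0137] rz 0.0024
```

Request:
{"op": "move_arm", "data": {
  "plan": [
    [0.0358, -0.0005, 0, 0, 0, 0.0024],
    [0.0358, -0.0005, 0, 0, 0, 0],
    [0, 0, 0.035, 0, 0, 0],
    [0, 0, 0.035, 0, 0, 0],
    [0, 0, 0.02, 0, 0, 0],
    [0, 0, 0.007, 0, 0, 0],
    [0, 0, 0, 0, 0, 0]
  ]
}}

```text
clock: 21.1
ee_pos: [0.5528, -0.0567, 0.0182]
tool_rot: [2.234, 2.209, 0.0]
wrist_force: [-0.1, -0.3, 0.4]
finger_gap: 0.0856
gripper_force: 0.0
```

Run:
```python
from h import *
go(press(.2715,0,.017),89.37)
red("top",(350,170,500,260),.036);red("side",(300,150,430,280),.036)
print(proj("side",[press(.075,0,.112),press(.1435,0,.036)]).round(1).tolist(),proj("top",[press(.075,0,.112),press(.1435,0,.036)]).round(1).tolist())
```

```text
t 21.1 pos [ 0.5528 -0.0567  0.0182] xang 89.36 tilt [ 3.e-04 -0.e+00 -1.e+00] j [-0.16  0.02  1.64  0.    1.48 -0.15] F [-0.1 -0.3  0.4] gap 0.0856
shift [0.0003 0.0017 0.0012] rz -0.0002
top red [447.9 218.4] 24 z 0.036 [ 0.5612 -0.2732  0.036 ]
top red [409.9 221.7] 10 z 0.036 [ 0.5514 -0.1843  0.036 ]
side red [378.3 198.2] 15 z 0.036 [ 0.6194 -0.3739  0.036 ]
[[378.0, 196.2], [360.0, 234.1]] [[448.3, 218.2], [410.0, 221.0]]
```

Request:
{"op": "move_arm", "data": {
  "plan": [
    [0, 0, 0, 0, 0, 0],
    [0, 0, 0, 0, 0, 0],
    [0, 0, 0, 0, 0, 0],
    [0, 0, 0, 0, 0, 0],
    [0, 0, 0, 0, 0, 0],
    [0, 0, 0, 0, 0, 0]
  ],
  "jaw": 0,
  "squeeze": 40
}}

```text
clock: 21.95
ee_pos: [0.5527, -0.0566, 0.018]
tool_rot: [2.233, 2.209, 0.0]
wrist_force: [0.2, 0.6, 1.4]
finger_gap: 0.0173
gripper_force: 43.8
```

Run:
```python
from h import *
go(press(.2715,0,.017),89.37)
red("top",(350,170,500,260),.036);red("side",(300,150,430,280),.036)
for c in("top","side"):
  for l,z in(("mark",.036),("handle",.052),):
    print(c,l,[(np.round(r["pixel"],1).tolist(),round(r["p"],2),atz(c,r["pixel"],z).round(4).tolist()) for r in manip.spot_point(l,c)[:3]])
```

```text
t 21.95 pos [ 0.5527 -0.0566  0.018 ] xang 89.37 tilt [ 4.e-04 -1.e-04 -1.e+00] j [-0.16  0.02  1.64  0.    1.48 -0.15] F [0.2 0.6 1.4] gap 0.0173
shift [0.0001 0.0018 0.001 ] rz -0.0
top red [447.9 218.4] 24 z 0.036 [ 0.5612 -0.2732  0.036 ]
top red [409.9 221.8] 12 z 0.036 [ 0.5513 -0.1844  0.036 ]
side red [378.3 198.2] 15 z 0.036 [ 0.6194 -0.3739  0.036 ]
side red [360. 235.] 11 z 0.036 [ 0.5508 -0.1811  0.036 ]
top mark [([243.9, 351.8], 0.82, [0.2432, 0.1929, 0.036]), ([411.3, 223.1], 0.6, [0.5482, -0.1876, 0.036]), ([323.2, 289.1], 0.48, [0.3902, 0.0146, 0.036])]
top handle [([173.6, 359.4], 0.9, [0.2255, 0.3482, 0.052]), ([356.1, 220.8], 0.75, [0.5488, -0.0574, 0.052])]
side mark [([372.3, 313.9], 0.97, [0.3729, 0.0424, 0.036]), ([361.4, 236.0], 0.88, [0.5457, -0.1795, 0.036]), ([387.6, 407.7], 0.87, [0.2387, 0.2097, 0.036])]
side handle [([329.9, 251.0], 0.77, [0.5514, -0.0596, 0.052]), ([424.3, 319.0], 0.57, [0.2823, 0.0097, 0.052])]
```

Request:
{"op": "move_arm", "data": {
  "plan": [
    [-0.01, 0, 0, 0, 0, 0],
    [-0.015, 0, 0, 0, 0, 0],
    [-0.015, 0, 0, 0, 0, 0],
    [-0.015, 0, 0, 0, 0, 0],
    [-0.005, 0, 0, 0, 0, 0],
    [0, 0, 0, 0, 0, 0]
  ]
}}

```text
clock: 23.0
ee_pos: [0.552, -0.1185, 0.0181]
tool_rot: [2.234, 2.207, -0.001]
wrist_force: [-0.0, -0.1, 4.7]
finger_gap: 0.0175
gripper_force: 44.3
```

Run:
```python
from h import *
go(press(.2035,0,.017),89.37)
red("top",(350,170,500,260),.036);red("side",(300,150,430,280),.036)
for c in("top","side"):
  for l,z in(("mark",.036),("handle",.052),("spike_tip",.046)):
    print(c,l,[(np.round(r["pixel"],1).tolist(),round(r["p"],2),atz(c,r["pixel"],z).round(4).tolist()) for r in manip.spot_point(l,c)[:3] if r["pixel"][0]>325])
S=press(.075,0,.046)
print([proj(c,[press(.075,0,.112),S,press(.075,0,.036)]).round(1).tolist() for c in("top","side")])
```

```text
t 23.0 pos [ 0.552  -0.1185  0.0181] xang 89.28 tilt [ 4.0e-04 -1.3e-03 -1.0e+00] j [-0.27  0.04  1.62 -0.    1.48 -0.26] F [-0.  -0.1  4.7] gap 0.0175
shift [-0.006   0.0019  0.0011] rz -0.0015
side red [378.3 198.2] 15 z 0.036 [ 0.6194 -0.3739  0.036 ]
side red [374.3 225.2] 10 z 0.036 [ 0.5491 -0.2428  0.036 ]
top mark [([438.9, 220.7], 0.57, [0.5553, -0.2521, 0.036])]
top handle [([336.6, 326.5], 0.94, [0.3072, -0.0175, 0.052]), ([435.4, 219.4], 0.65, [0.5562, -0.2399, 0.052])]
top spike_tip []
side mark [([387.3, 406.6], 0.93, [0.2401, 0.2082, 0.036]), ([374.2, 224.4], 0.59, [0.5515, -0.246, 0.036]), ([372.7, 315.1], 0.58, [0.3705, 0.0448, 0.036])]
side handle [([425.5, 317.6], 0.98, [0.2824, 0.0048, 0.052]), ([345.8, 240.3], 0.73, [0.5497, -0.1186, 0.052])]
side spike_tip [([376.6, 220.4], 0.61, [0.5489, -0.2516, 0.046])]
[[[448.3, 218.2], [440.4, 221.5], [439.3, 222.0]], [[378.0, 196.2], [375.7, 219.8], [375.4, 223.2]]]
```

Request:
{"op": "move_arm", "data": {
  "plan": [
    [-0.0035, 0.0008, 0, 0, 0, -0.0015],
    [-0.003, 0.0007, 0, 0, 0, 0],
    [0, 0, 0, 0, 0, 0],
    [0, 0, 0, 0, 0, 0]
  ]
}}

```text
clock: 23.9
ee_pos: [0.5534, -0.1217, 0.0181]
tool_rot: [-2.23, -2.211, -0.002]
wrist_force: [0.6, 3.8, 6.5]
finger_gap: 0.0175
gripper_force: 44.5
```

Run:
```python
from h import *
go(press(.2035,0,.017),89.37)
red("side",(300,150,430,280),.036)
b=manip.snapshot("side");a=manip.snapshot("top")
np.save("s.npy",b)
for c in("top","side"):
  for l,z in(("mark",.036),("handle",.052),("spike_tip",.046)):
    print(c,l,[(np.round(r["pixel"],1).tolist(),round(r["p"],2),atz(c,r["pixel"],z).round(4).tolist()) for r in manip.spot_point(l,c)[:3] if r["pixel"][0]>340])
```

```text
t 23.9 pos [ 0.5534 -0.1217  0.0181] xang 89.51 tilt [-0.      0.0022 -1.    ] j [-0.28  0.05  1.61  0.    1.48 -0.27] F [0.6 3.8 6.5] gap 0.0175
shift [-0.0028  0.0003  0.0011] rz 0.0024
side red [378.3 198.2] 15 z 0.036 [ 0.6194 -0.3739  0.036 ]
side red [374.9 224.1] 10 z 0.036 [ 0.5509 -0.2483  0.036 ]
top mark [([436.5, 221.3], 0.75, [0.5537, -0.2465, 0.036])]
top handle []
top spike_tip []
side mark [([376.2, 224.7], 0.93, [0.5468, -0.2479, 0.036]), ([387.4, 405.0], 0.86, [0.2415, 0.2056, 0.036]), ([395.9, 179.3], 0.66, [0.6438, -0.5114, 0.036])]
side handle [([425.5, 317.1], 0.83, [0.283, 0.0036, 0.052]), ([346.4, 239.4], 0.68, [0.5508, -0.1227, 0.052])]
side spike_tip [([374.3, 218.1], 0.61, [0.5596, -0.2578, 0.046])]
```

Request:
{"op": "move_arm", "data": {
  "plan": [
    [0, 0, -0.0008, 0, 0, 0],
    [-0.002, 0, 0, 0, 0, 0],
    [0, 0, 0, 0, 0, 0],
    [0, 0, 0, 0, 0, 0]
  ]
}}

```text
clock: 24.85
ee_pos: [0.5531, -0.1251, 0.0181]
tool_rot: [-2.231, -2.21, 0.001]
wrist_force: [0.5, 0.7, -0.2]
finger_gap: 0.0173
gripper_force: 43.8
```

Run:
```python
from h import *
go(press(.2035,0,.017),89.37)
red("top",(350,170,500,260),.036);red("side",(300,150,430,280),.036)
```

```text
t 24.85 pos [ 0.5531 -0.1251  0.0181] xang 89.45 tilt [-8.e-04  3.e-04 -1.e+00] j [-0.28  0.05  1.61  0.    1.48 -0.27] F [ 0.5  0.7 -0.2] gap 0.0173
shift [0.0006 0.0007 0.0011] rz 0.0015
side red [378.3 198.2] 15 z 0.036 [ 0.6194 -0.3739  0.036 ]
side red [375.1 223.9] 10 z 0.036 [ 0.551  -0.2495  0.036 ]
```

Request:
{"op": "move_arm", "data": {
  "plan": [
    [0, 0, 0, 0, 0, 0],
    [0, 0, 0, 0, 0, 0],
    [0, 0, 0, 0, 0, 0],
    [0, 0, -0.03, 0, 0, 0],
    [0, 0, -0.05, 0, 0, 0],
    [0.05, 0, -0.02, 0, 0, 0],
    [0.06, 0, 0, 0, 0, 0],
    [0.06, 0, 0, 0, 0, 0]
  ],
  "jaw": 1
}}

```text
clock: 25.95
ee_pos: [0.5551, 0.0462, 0.1193]
tool_rot: [2.232, 2.209, 0.002]
wrist_force: [1.0, -0.0, -0.3]
finger_gap: 0.0856
gripper_force: 0.0
```

Run:
```python
from h import *
go(press(.2035,0,.017),89.37)
red("top",(350,170,500,260),.036);red("side",(300,150,430,280),.036)
b=manip.snapshot("side");a=manip.snapshot("top")
cv2.imwrite("pics/c8.png",np.hstack([cv2.resize(a[195:255,395:475],(400,300),interpolation=cv2.INTER_CUBIC),cv2.resize(b[180:255,330:430],(400,300),interpolation=cv2.INTER_CUBIC)]))
for c in("top","side"):
  for l,z in(("mark",.036),("handle",.052),("spike_tip",.046)):
    print(c,l,[(np.round(r["pixel"],1).tolist(),round(r["p"],2),atz(c,r["pixel"],z).round(4).tolist()) for r in manip.spot_point(l,c)[:3] if r["pixel"][0]>340])
```

```text
t 25.95 pos [0.5551 0.0462 0.1193] xang 89.39 tilt [ 1.5e-03 -1.0e-04 -1.0e+00] j [ 0.02 -0.03  1.51 -0.    1.66  0.03] F [ 1.  -0.  -0.3] gap 0.0856
shift [-0.1707  0.0003  0.1023] rz 0.0003
top red [447.9 218.3] 25 z 0.036 [ 0.5615 -0.2731  0.036 ]
top red [438.4 222. ] 21 z 0.036 [ 0.5521 -0.2509  0.036 ]
side red [378.3 198.2] 15 z 0.036 [ 0.6194 -0.3739  0.036 ]
side red [375.1 223.9] 10 z 0.036 [ 0.551  -0.2495  0.036 ]
top mark [([439.3, 220.0], 0.63, [0.557, -0.253, 0.036])]
top handle [([399.2, 131.1], 0.64, [0.7616, -0.1544, 0.052]), ([388.6, 221.6], 0.56, [0.5487, -0.1322, 0.052])]
top spike_tip [([439.5, 221.6], 0.73, [0.552, -0.2509, 0.046]), ([441.0, 222.3], 0.2, [0.5505, -0.2544, 0.046])]
side mark [([388.0, 406.1], 0.92, [0.2397, 0.2068, 0.036]), ([370.5, 314.8], 0.89, [0.3742, 0.0467, 0.036]), ([374.6, 224.4], 0.59, [0.5507, -0.2466, 0.036])]
side handle [([423.6, 317.0], 0.8, [0.2859, 0.0056, 0.052]), ([345.5, 237.1], 0.57, [0.5582, -0.1296, 0.052])]
side spike_tip [([375.9, 221.2], 0.92, [0.5482, -0.2471, 0.046]), ([348.1, 238.9], 0.27, [0.5542, -0.135, 0.046])]
```

View pics/c8.png

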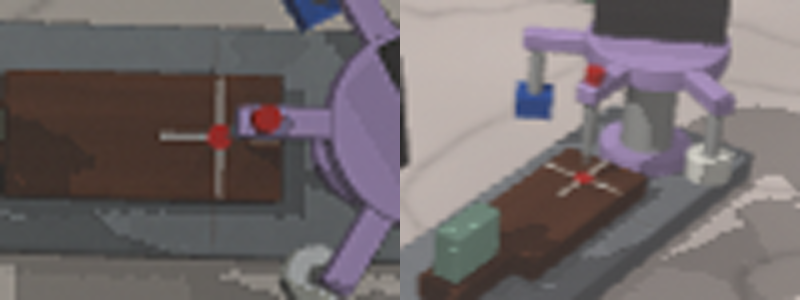

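The board lies flat with its spot at top (438,222), under the arm that carries the red cap. All the estimates put it about 1.5 mm short of the point along the bed, so I'll re-grip the handle and nudge it in.

Request:
{"op": "move_arm", "data": {
  "plan": [
    [-0.06, 0, 0, 0, 0, 0],
    [-0.06, 0, 0, 0, 0, 0],
    [-0.0507, 0, 0.01, 0, 0, 0],
    [0, 0, 0.04, 0, 0, 0],
    [0, 0, 0.035, 0, 0, 0],
    [0, 0, 0.0155, 0, 0, 0],
    [0, 0, 0, 0, 0, 0]
  ]
}}

```text
clock: 27.32
ee_pos: [0.5526, -0.1259, 0.0172]
tool_rot: [-2.231, -2.209, 0.002]
wrist_force: [-0.4, 0.6, 0.3]
finger_gap: 0.0854
gripper_force: 0.0
```

Request:
{"op": "move_arm", "data": {
  "plan": [
    [0, 0, 0, 0, 0, 0],
    [0, 0, 0, 0, 0, 0],
    [0, 0, 0, 0, 0, 0],
    [0, 0, 0, 0, 0, 0],
    [0, 0, 0, 0, 0, 0],
    [0, 0, 0, 0, 0, 0]
  ],
  "jaw": 0,
  "squeeze": 40
}}

```text
clock: 28.08
ee_pos: [0.5538, -0.1258, 0.0188]
tool_rot: [2.231, 2.21, 0.001]
wrist_force: [0.2, 1.6, 5.1]
finger_gap: 0.0176
gripper_force: 40.3
```

Request:
{"op": "move_arm", "data": {
  "plan": [
    [-0.0015, 0, -0.0008, 0, 0, 0],
    [0, 0, 0, 0, 0, 0],
    [0, 0, 0, 0, 0, 0]
  ]
}}

```text
clock: 28.45
ee_pos: [0.5533, -0.1271, 0.0188]
tool_rot: [-2.232, -2.211, -0.0]
wrist_force: [0.6, 1.8, 2.2]
finger_gap: 0.0173
gripper_force: 40.2
```

Run:
```python
from h import *
go(press(.2035,0,.017),89.37)
red("side",(300,150,430,280),.036);red("top",(350,170,500,260),.036)
```

```text
t 28.45 pos [ 0.5533 -0.1271  0.0188] xang 89.47 tilt [-0.e+00  4.e-04 -1.e+00] j [-0.29  0.05  1.61  0.    1.48 -0.28] F [0.6 1.8 2.2] gap 0.0173
shift [0.0026 0.0004 0.0018] rz 0.0017
side red [378.3 198.2] 15 z 0.036 [ 0.6194 -0.3739  0.036 ]
side red [376. 224.] 9 z 0.036 [ 0.549  -0.2505  0.036 ]
```

Moved 1.3 mm. I release, back off and check once more.

Request:
{"op": "move_arm", "data": {
  "plan": [
    [0, 0, 0, 0, 0, 0],
    [0, 0, 0, 0, 0, 0],
    [0, 0, 0, 0, 0, 0],
    [0, 0, -0.03, 0, 0, 0],
    [0, 0, -0.05, 0, 0, 0],
    [0.05, 0, -0.02, 0, 0, 0],
    [0.06, 0, 0, 0, 0, 0],
    [0.06, 0, 0, 0, 0, 0]
  ],
  "jaw": 1
}}

```text
clock: 29.55
ee_pos: [0.555, 0.044, 0.1194]
tool_rot: [2.233, 2.209, 0.001]
wrist_force: [0.8, 0.5, 0.5]
finger_gap: 0.0856
gripper_force: 0.0
```

Run:
```python
from h import *
red("top",(350,170,500,260),.036);red("side",(300,150,430,280),.036)
print(atz("top",[447.9,218.3],.108))
```

```text
top red [447.8 218.3] 26 z 0.036 [ 0.5614 -0.2728  0.036 ]
top red [438.9 222.2] 20 z 0.036 [ 0.5519 -0.2521  0.036 ]
side red [378.3 198.4] 14 z 0.036 [ 0.6189 -0.3731  0.036 ]
side red [375.9 224.1] 10 z 0.036 [ 0.549 -0.25   0.036]
[ 0.55252633 -0.25327865  0.108     ]
```

The spot is at (0.5519, -0.2521) and the spike at about (0.552, -0.253), so they agree to about 1 mm. I hand the job in.

```bash
python3 -c "
from plant import manip
print(manip.close_job())"
```

```text
the job is handed in; nothing more can be done
None
```

The job is handed in at about 30 s: the spike is over the bed, the board lies flat with its red spot within about 1 mm of the spike's point by the top camera, and the gripper is clear.

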